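# Slide the cork clamping pad along the rail into the corner pocket

### The arm

A 6-joint arm with a two-finger parallel gripper is mounted at the origin on a cart in front of the work surface, level with it; the furniture and walls round the work are solid. World frame = base frame: x ahead of the robot, y to its left, z up, the work surface at z = 0. Lengths are in m, angles in degrees, forces in N, time in s.
With the tool pointing down it reaches from about 0.275 to 0.725 m from the base axis. Payload 5.6 kg.
Tool frame: the origin (TCP) lies on the centre line of the jaws, within the pads' length; the fingertips stand 14 mm ahead of it and the grasp point (between the pads) lies 5 mm behind it; z points along the fingers, y is the line along which they close (so a half turn about z gives the same grasp; the last joint's range is limited). The gripper opens to 85 mm and grips with 20 to 120 N. Pads are 22 mm wide; open, the fingers measure 114 mm over their backs; the gripper's body (76 mm by 85 mm) begins 54 mm behind the grasp point. The pads swing forward as they close: fully open they stand 13 mm farther back than shut.
Start: joints at [87.181, 14.616, 6.199, 0, -81.583, -16.306], TCP at [0.18, 0.52, 0.245] pointing down, gripper open.
Joint ranges: [-168.99, 168.99], [-69.2, 112.95], [-62.41, 85.93], [-164.36, 98.24], [-168.68, -3.75], [-174.98, 174.98]. Speed limits (degrees/s): [147.25, 147.25, 180, 180, 180, 180].

### API

Orientations are given as [roll, pitch, yaw] about the fixed x, y, z axes, in that order (R = Rz(yaw) Ry(pitch) Rx(roll)).
In Python, from bench import robot, vision gives the robot as it stands. The module is installed in compiled form; this text tells all that it offers.
- The arm moves only by the tool play_rows, never from a script. Its argument "increments" is a list of rows, each an object with "translation": the shift along the tool's x, y, z each as a share of 0.03 m, from -1 to 1, a list of three; "turn": the turn about the tool's z as a share of 5 degrees, from -1 to 1. In form: [{"translation": [x, y, z], "turn": turn}, ...]. A call has exactly 8 rows; each row shifts and turns the commanded pose from where the row before left it, along the tool's axes as they then stand; what a row does not reach is not made up. A row lasts 1/12 s, in which the tool goes at most 41.7 mm and 7.16 degrees, less where a joint would pass 70% of its speed; a pose out of reach is approached as far as the arm can. A call with a number of a shift or a turn outside -1 to 1 is refused whole. A call with a gripper value outside its range is refused whole. "claw" is the opening, from -1 (shut) to 1 (fully open), set as the call begins (left out, the last holds). The fingers move at their own pace and stop on an object; the grip force is fixed at half the most. Time passes only in rows, so rows that do not move let the fingers close, or fill a call up. It gives the time, the measured TCP pose, the force, the opening and the grip force at its end, in the units of the state.
- robot.read_state(): the state, without advancing time (a new reading comes with each control period).
- vision.camera(name): name is "side" or "top" or "wrist"; returns the picture (400x640x3 uint8, red, green, blue); there is no depth.
- vision.camera_model(name): a dict with "mtx" (3x3 intrinsics, pixels), "pose" (4x4, takes a point from camera to world coordinates). Camera axes: x right, y up, looking along -z (the intrinsics and any distortion apply to the point x, -y, -z); pixel columns grow to the right and rows downward; lengths in m; the calibration is good to about 2 mm. A picture is of the moment at which its call begins: read the wrist's pose just before it. camera_model takes no time and is no camera call; for the wrist camera it gives the pose at the moment of the call.
- robot.finish_job(): hands the job in; it is judged then, once.
The state is a dict: "t": time; "joint_pos": joint angles; "dq": joint speeds; "joint_torque": joint torques, N m; "tcp_pos": TCP position; "ee_rot": TCP orientation; "contact_force": force on the tool from outside, world axes, zero at the start; "torque": the same for the moment, N m; "grip_width": finger opening in m; "grip_force": force on a finger pad.
Only numpy, scipy, OpenCV 4.12 (cv2) and the standard library are available. Lean on these libraries where they do the work, as an engineer would, in place of code of your own. Each camera call takes 0.05 s, during which the arm holds its last target. There are 200 camera calls.

### The job

On the gluing board, push the cork pad flat against the long far rail while it is still clear of the pocket, then slide it along that rail into the corner pocket until it is fully home: against the end stop, and still flat against the rail. Push it with the fingertips only, keeping it flat on the board and never lifting or tipping it; leave everything else where it is and finish clear of it all.

Things in the scene. Friction and masses are not known exactly. Their poses are not given: they have to be found in the camera images.
- gluing_board: Plywood gluing board 190x320x12 mm, fixed to the worktop. Origin: centre of its underside; own x points to the far side (to the rail), own y left along the rail (to the stop), z up. On its top (z = 12) stand beech strips 14 mm tall: far rail, left end stop and a short cheek; together they bound the corner pocket.
- rail_face (a point): Middle of the long far rail's inner face, at its foot: board x = +70, y = 0, z = 12 mm; axes as the board's. The face runs straight along board y from -155 to +155; the rail is 20 mm thick and 14 tall.
- pocket_mouth (a point): Mouth of the pocket, on the seated pad's centre line: board x = +42, y = +90, z = 12 mm; axes as the board's. The pocket is a slot 61 mm wide between the rail and the cheek (a strip from x = -9 to +9, y = +90 to +135), 45 deep to the end stop (inner face y = +135, from the rail to x = -9). It is open to the right and above.
- pocket_home (a point): Where the centre of the pad's underside is when the pad is fully home: board x = +42, y = +95, z = 12 mm; axes as the board's. The pad's 80 mm side then lies along the rail, 35 mm of the pad stick out of the mouth, and it is 6 mm taller than the strips.
- cork_pad: Cork clamping pad, plain block 56x80x20 mm (own x 56, own y 80, z up), about 50 g, loose, lying flat on the right half of the board, clear of the rail and turned up to 0.5 rad from it. Origin: centre of its underside. It slides under a light push but is grippy: pushed crooked against the rail it can wedge.
- eraser: Bystander: block eraser 23x50x13 in a paper sleeve, lying on the front left of the gluing board, in front of the cheek. Sizes in mm; origin: centre of its underside. Leave it alone.
- leather_block: Bystander: leather-covered block 41x62x22, lying on the worktop left of the gluing board. Sizes in mm; origin: centre of its underside. Leave it alone.
- wax_block: Bystander: beeswax cake 40x55x18, lying on the worktop left of the gluing board. Sizes in mm; origin: centre of its underside. Leave it alone.
- thread_spool: Bystander: wooden thread spool, 39 across, 58 tall, standing at the right front of the worktop. Sizes in mm; origin: centre of its underside. Leave it alone.
- pigment_jar: Bystander: small glass jar with screw lid, 48 across, 58 tall, standing right of the gluing board. Sizes in mm; origin: centre of its underside. Leave it alone.
Mind the look-alikes: they are no part of the job. Leave any red look-alike of the cork_pad alone.

How it is judged:
By the outcome, as a careful person would: the job done as asked, in the order asked, and still so for the second after the job is handed in, with the robot touching nothing.
It also fails if it takes over 48 s, if anything falls off the work surface, if the arm or the gripper's body presses on something with over 40 N, if the wrist force passes 120 N, or if a joint passes its speed limit or range.

## Working session

There is one attempt and no reset: what is moved stays moved. The work goes in short steps, Python scripts to look and compute and a tool call to move; the robot and the scene stay as the last step left them, time stands still between calls to the robot, and variables do not carry over. Pictures are saved under pics/ and viewed, at most 10 in all, crops included, and the job is handed in when it is done.

Besides the shell and the picture viewer there is one more tool, called after "Emit:" as name(argument=value, ...), one argument or row to a line, values as JSON. play_rows: Moves the arm, as the interface text tells. Shift numbers are shares of 0.03 m and turn numbers shares of 5 degrees, none past 1 either way. Its arguments: {"type":"object","properties":{"increments":{"type":"array","items":{"type":"object","properties":{"translation":{"type":"array","items":{"type":"number"}},"turn":{"type":"number"}}}},"claw":{"type":"number"}},"required":["increments"]}

```bash
mkdir -p pics; python3 - <<'E'
from bench import robot, vision
import cv2
s=robot.read_state(); print({k:s[k] for k in('t','tcp_pos','ee_rot','grip_width','contact_force')})
for n in('top','side'):
    im=vision.camera(n); cv2.imwrite(f'pics/{n}0.png',im[...,::-1]); m=vision.camera_model(n); print(n,m['mtx'],m['pose'],[k for k in m])
E
```

```text
{'t': 0.0, 'tcp_pos': array([0.18000098, 0.51921211, 0.24439921]), 'ee_rot': array([ 1.79891816e+02, -5.45374683e-03, -1.91308524e+01]), 'grip_width': 0.085522090347957, 'contact_force': array([-0.15870113, -1.69329379,  0.26400245])}
top [[466.79917399   0.         318.62920771]
 [  0.         466.79917399 192.22435523]
 [  0.           0.           1.        ]] [[-0.01966495  0.99415859 -0.10612249  0.44603064]
 [-0.99974347 -0.0183596   0.01326349  0.07194638]
 [ 0.01123765  0.10635609  0.9942646   1.35037942]
 [ 0.          0.          0.          1.        ]] ['mtx', 'pose']
side [[456.64948255   0.         313.1055083 ]
 [  0.         456.64948255 201.38480813]
 [  0.           0.           1.        ]] [[ 0.99365435  0.05918517 -0.09564595  0.47073722]
 [-0.1102766   0.34525951 -0.93200587 -1.16496323]
 [-0.02213825  0.9366392   0.34959536  0.5158456 ]
 [ 0.          0.          0.          1.        ]] ['mtx', 'pose']
```

View pics/top0.png

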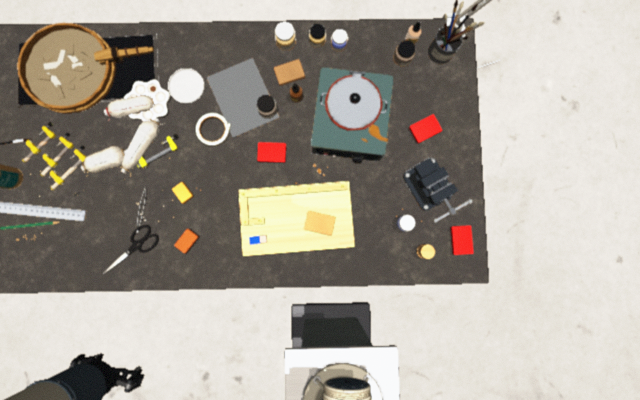

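View pics/side0.png

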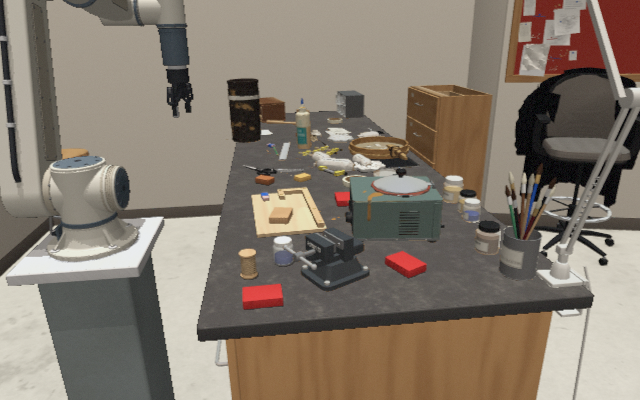

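The top view shows the board at columns 238–354 and rows 182–256. The orange cork pad lies on its right half at about (320,223). The red look-alikes are at (271,152), (426,128) and (462,240), all off the board. The wax at (181,192) and the leather at (186,240) are also off the board. Only the pad at (320,223) fits, so I'll confirm it in an enlarged crop and measure.

```bash
cat > h.py <<'E'
import numpy as np, cv2
from bench import robot, vision
def ray(n,uv,z):
    m=vision.camera_model(n);K=m['mtx'];P=m['pose']
    uv=np.atleast_2d(uv).astype(float)
    d=np.c_[(uv[:,0]-K[0,2])/K[0,0],-(uv[:,1]-K[1,2])/K[1,1],-np.ones(len(uv))]@P[:3,:3].T
    return P[:3,3]+d*((z-P[2,3])/d[:,2])[:,None]
def proj(n,p):
    m=vision.camera_model(n);K=m['mtx'];P=m['pose']
    c=(np.atleast_2d(p)-P[:3,3])@P[:3,:3]; c=c*[1,-1,-1]
    q=c@K.T; return q[:,:2]/q[:,2:]
E
python3 - <<'E'
from h import *
im=cv2.imread('pics/top0.png')
hsv=cv2.cvtColor(im,cv2.COLOR_BGR2HSV)
for p in[(320,223),(300,235),(300,186),(257,207),(340,215),(260,221)]: print(p,hsv[p[1],p[0]])
c=cv2.resize(im[172:266,228:364],None,fx=5.5,fy=5.5,interpolation=cv2.INTER_CUBIC);cv2.imwrite('pics/c0.png',c)
E
```

```text
(320, 223) [ 21 126 250]
(300, 235) [ 30  47 250]
(300, 186) [ 28  80 249]
(257, 207) [ 30  53 250]
(340, 215) [ 31  50 251]
(260, 221) [ 30 108 245]
```

View pics/c0.png

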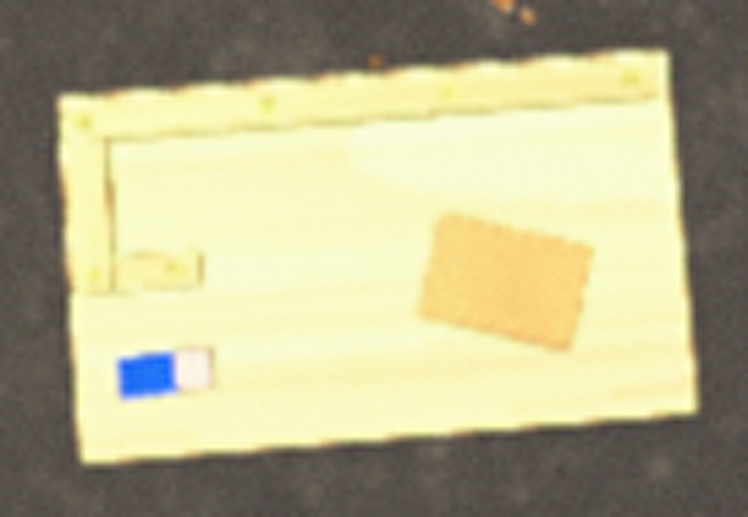

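The crop confirms it: the orange pad is at crop (505,280), turned about 15–20° from the rail, on the right half of the board. The pocket is at the upper left and the blue eraser at the lower left.

```bash
cat >> h.py <<'E'
def padpose(im_bgr,n='top',z=0.032):
    r=cv2.resize(im_bgr,None,fx=4,fy=4,interpolation=cv2.INTER_CUBIC)
    h=cv2.cvtColor(r,cv2.COLOR_BGR2HSV)
    m=cv2.inRange(h,(14,88,140),(25,255,255))
    a=np.zeros_like(m);a[4*190:4*258,4*262:4*352]=255;m&=a
    m=cv2.morphologyEx(m,cv2.MORPH_OPEN,np.ones((9,9)))
    c=max(cv2.findContours(m,0,1)[0],key=cv2.contourArea)[:,0]
    w=ray(n,(c+.5)/4-.5,z)[:,:2]
    rc=cv2.minAreaRect((w*1000).astype(np.float32)); return rc,cv2.boxPoints(rc)
E
python3 - <<'E'
from h import *
im=cv2.imread('pics/top0.png')
print(padpose(im))
r=cv2.resize(im,None,fx=4,fy=4,interpolation=cv2.INTER_CUBIC)
g=cv2.cvtColor(r,cv2.COLOR_BGR2GRAY)
m=cv2.inRange(r[...,2],150,255); a=np.zeros_like(m);a[4*176:4*262,4*232:4*360]=255;m&=a
m=cv2.morphologyEx(m,cv2.MORPH_OPEN,np.ones((9,9)))
m=cv2.morphologyEx(m,cv2.MORPH_CLOSE,np.ones((9,9)))
c=max(cv2.findContours(m,0,1)[0],key=cv2.contourArea)[:,0]
uv=(c+.5)/4-.5
q=cv2.boxPoints(cv2.minAreaRect(uv.astype(np.float32)));print(q)
def fit(sel,z):
    w=ray('top',uv[sel],z)[:,:2]*1000
    vx,vy,x0,y0=cv2.fitLine(w.astype(np.float32),cv2.DIST_HUBER,0,.01,.01).ravel()
    return np.round([np.degrees(np.arctan2(vy,vx)),x0,y0,vx,vy],4)
# edges by distance to quad sides
for i in range(4):
    A,B=q[i],q[(i+1)%4];d=(B-A)/np.linalg.norm(B-A);n=np.array([-d[1],d[0]])
    t=(uv-A)@d;e=abs((uv-A)@n);L=np.linalg.norm(B-A)
    s=(e<2.5)&(t>.08*L)&(t<.92*L)
    print(A,B,s.sum(),'z12',fit(s,.012),'z26',fit(s,.026))
# rail inner dark line: in columns 300..345 and vertical gradient
for u in range(255,350,8):
    col=g[4*182:4*203,4*u:4*u+16].mean(1); k=4*182+np.arange(len(col))
    print(u,np.round(col[::3]).astype(int))
E
```

```text
(((499.7984924316406, 54.15668487548828), (83.61334228515625, 58.209781646728516), 75.82942199707031), array([[461.34454  ,  20.7473   ],
       [517.7831   ,   6.4969864],
       [538.25244  ,  87.56607  ],
       [481.8139   , 101.81638  ]], dtype=float32))
[[236.2725  188.82521]
 [349.48276 179.67693]
 [354.94586 247.28343]
 [241.73563 256.4317 ]]
[236.2725  188.82521] [349.48276 179.67693] 381 z12 [-8.646180e+01  6.101486e+02  1.641212e+02  6.170000e-02 -9.981000e-01] z26 [-8.646180e+01  6.084318e+02  1.631570e+02  6.170000e-02 -9.981000e-01]
[349.48276 179.67693] [354.94586 247.28343] 227 z12 [ 3.577500e+00  5.255002e+02 -3.983650e+01  9.981000e-01  6.240000e-02] z26 [ 3.57750e+00  5.24669e+02 -3.86672e+01  9.98100e-01  6.24000e-02]
[354.94586 247.28343] [241.73563 256.4317 ] 380 z12 [-8.644440e+01  4.205516e+02  1.146670e+02  6.200000e-02 -9.981000e-01] z26 [-8.644470e+01  4.208158e+02  1.142624e+02  6.200000e-02 -9.981000e-01]
[241.73563 256.4317 ] [236.2725  188.82521] 228 z12 [3.441800e+00 5.214472e+02 2.823697e+02 9.982000e-01 6.000000e-02] z26 [3.441700e+00 5.206584e+02 2.
[... 765 characters left out ...]
114 179 229 248 242 239 238 237 237 238 239 232 221 217 233 247
 248 247 247 246 246 245 246 246 246 246]
311 [ 83 109 157 203 230 239 239 237 237 236 237 238 231 218 216 239 247 247
 247 247 246 246 246 246 246 246 246 246]
319 [ 82 118 176 222 240 241 238 236 235 236 235 231 223 227 240 245 246 246
 246 246 246 245 246 246 246 246 246 246]
327 [156 218 244 240 239 237 235 233 234 237 236 228 219 226 244 247 247 246
 246 245 245 245 246 246 246 246 246 246]
335 [173 215 232 239 240 236 234 234 235 230 220 212 230 246 247 246 246 246
 245 245 245 246 246 246 246 246 246 246]
343 [223 245 242 240 237 232 228 230 230 225 221 230 240 246 246 246 246 244
 244 244 245 245 245 246 246 246 246 246]
```

Emit:
play_rows(
  increments=[
    {"translation": [0,0,0],"turn": -0.91},
    {"translation": [0,0,0],"turn": -0.91},
    {"translation": [0,0,0],"turn": -0.91},
    {"translation": [0,0,0],"turn": -0.91},
    {"translation": [0,0,0],"turn": -0.91},
    {"translation": [0.44,0.95,0],"turn": 0},
    {"translation": [0.44,0.95,0],"turn": 0},
    {"translation": [0.44,0.95,0],"turn": 0},
  ],
  claw=-0.15,
)

```text
t: 0.77
tcp_pos: [0.2252, 0.4357, 0.2445]
ee_rot: [179.9, 0.0, 3.7]
contact_force: [1.3, 0.1, 0.6]
grip_width: 0.0364
grip_force: 0.0
```

Emit:
play_rows(
  increments=[
    {"translation": [0.44,0.95,0],"turn": 0},
    {"translation": [0.44,0.95,0],"turn": 0},
    {"translation": [0.44,0.95,0],"turn": 0},
    {"translation": [0.44,0.95,0],"turn": 0},
    {"translation": [0.44,0.95,0],"turn": 0},
    {"translation": [0.44,0.95,0],"turn": 0},
    {"translation": [0.44,0.95,0],"turn": 0},
    {"translation": [0.44,0.95,0],"turn": 0},
  ],
)

```text
t: 1.43
tcp_pos: [0.345, 0.2144, 0.2451]
ee_rot: [180.0, 0.0, 3.6]
contact_force: [0.0, 1.2, -0.7]
grip_width: 0.0363
grip_force: 0.0
```

Emit:
play_rows(
  increments=[
    {"translation": [0.44,0.95,0],"turn": 0},
    {"translation": [0.44,0.95,0],"turn": 0},
    {"translation": [0.44,0.95,0],"turn": 0},
    {"translation": [0.44,0.95,0],"turn": 0},
    {"translation": [0.44,0.95,0],"turn": 0},
    {"translation": [0.44,0.95,0],"turn": 0},
    {"translation": [0,0,0],"turn": 0},
    {"translation": [0,0,0],"turn": 0},
  ],
)

```text
t: 2.1
tcp_pos: [0.4348, 0.049, 0.2447]
ee_rot: [180.0, 0.1, 3.4]
contact_force: [-1.0, 0.2, -0.7]
grip_width: 0.0362
grip_force: 0.0
```

Emit:
play_rows(
  increments=[
    {"translation": [0,0,0.95],"turn": 0},
    {"translation": [0,0,0.95],"turn": 0},
    {"translation": [0,0,0.95],"turn": 0},
    {"translation": [0,0,0.95],"turn": 0},
    {"translation": [0,0,0.95],"turn": 0},
    {"translation": [0,0,0.85],"turn": 0},
    {"translation": [0,0,0],"turn": 0},
    {"translation": [0,0,0],"turn": 0},
  ],
)

```text
t: 2.77
tcp_pos: [0.4339, 0.0506, 0.077]
ee_rot: [179.9, 0.1, 3.7]
contact_force: [0.2, -0.2, 0.3]
grip_width: 0.0366
grip_force: 0.0
```

```bash
python3 - <<'E'
from h import *
s=robot.read_state();print(s['tcp_pos'],s['ee_rot'])
w=vision.camera('wrist');mw=vision.camera_model('wrist');cv2.imwrite('pics/w1.png',w[...,::-1]);np.savez('w1.npz',**mw)
print(mw)
sd=vision.camera('side')[...,::-1];cv2.imwrite('pics/s1.png',sd)
p=proj('side',s['tcp_pos']+np.array([[0,0,0],[0,0,-.014],[0,0,-.0206]]));print(p)
u,v=p[0].astype(int);x0=u-40;y0=v-40
cv2.imwrite('pics/s1c.png',cv2.resize(np.ascontiguousarray(sd[y0:y0+75,x0:x0+100]),None,fx=8,fy=8,interpolation=cv2.INTER_CUBIC));print(x0,y0)
E
```

```text
[0.4338915  0.05055276 0.07696517] [1.79923042e+02 1.45352211e-01 3.70306836e+00]
{'mtx': array([[319.18328255,   0.        , 318.17964384],
       [  0.        , 319.18328255, 195.13072789],
       [  0.        ,   0.        ,   1.        ]]), 'pose': array([[ 6.50939995e-02,  9.64266546e-01,  2.56812770e-01,
         5.00456017e-01],
       [-9.97879043e-01,  6.27898608e-02,  1.71711699e-02,
         5.52174279e-02],
       [ 4.32346570e-04, -2.57385821e-01,  9.66308622e-01,
         2.06829370e-01],
       [ 0.00000000e+00,  0.00000000e+00,  0.00000000e+00,
         1.00000000e+00]])}
[[255.81356791 199.1011176 ]
 [256.14124368 203.7600784 ]
 [256.294857   205.94418378]]
215 159
```

View pics/w1.png

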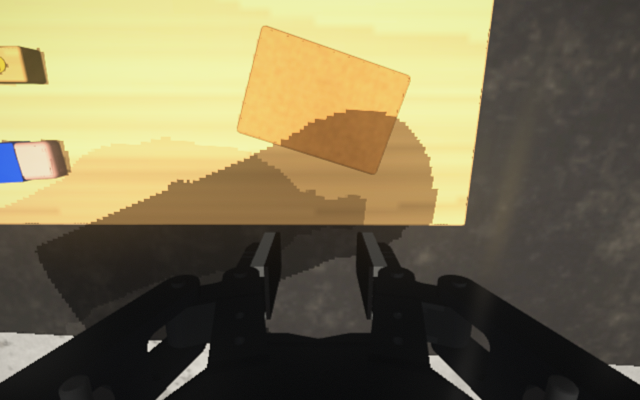

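View pics/s1c.png

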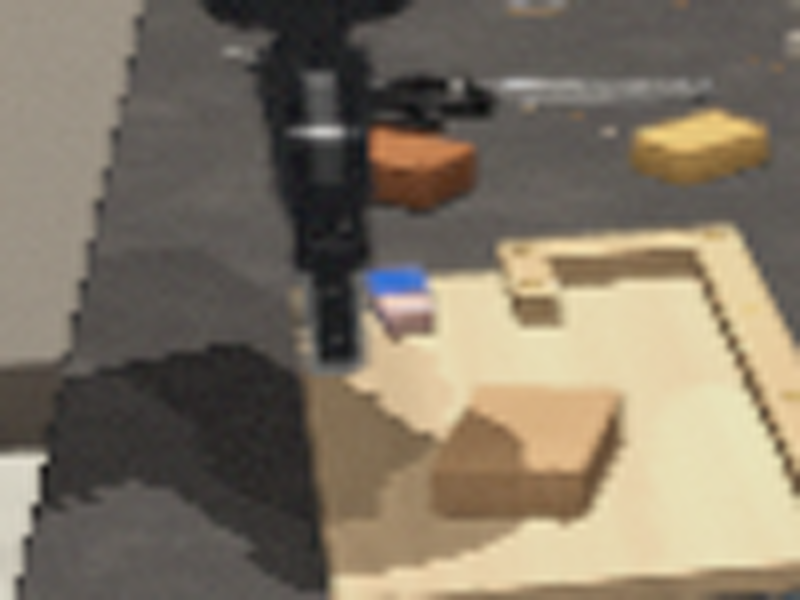

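The wrist view shows the pad with corners at (263,26), (410,76), (376,174) and (237,132). The board's front edge is at row 225 and the fingertips are at about (272,235) and (365,235). The side crop shows the fingertip bottom at crop (340,370), in front of the pad at (520,450). Next I'll cross-check both against the calibration.

```bash
python3 - <<'E'
from h import *
im=cv2.imread('pics/w1.png')
P=ray('wrist',[(263,26),(410,76),(376,174),(237,132)],.032)*1000
print(np.round(P[:,:2],1),P.mean(0)[:2]); 
d=P[1]-P[0];e=P[0]-P[3]; print('len',np.linalg.norm(d),np.linalg.norm(e),'yaw',np.degrees(np.arctan2(e[1],e[0])),np.degrees(np.arctan2(d[1],d[0]))+90)
F=ray('wrist',[(60,225),(460,225)],.012)*1000;R=ray('wrist',[(494,0),(466,225)],.012)*1000
print(F[:,:2],R[:,:2])
t=robot.read_state()['tcp_pos']
for L in(.005,.009,.014):
    print(L,proj('wrist',[[t[0]+dx,t[1]+.025*s,t[2]-L] for s in(1,-1) for dx in(0.011,-.011)]).round(), proj('side',[t[0],t[1]-.025,t[2]-L]).round(1))
E
```

```text
[[539.9  85.5]
 [521.3   9. ]
 [468.8  20.9]
 [486.9  98.4]] [504.23999604  53.44030643]
len 78.6864438389168 54.52119436323265 yaw -13.74157576875092 -13.655669049599084
[[418.3100592  218.18130863]
 [435.21555446 -41.28005709]] [[565.37757873 -36.58714187]
 [435.46901523 -45.17011041]]
0.005 [[264. 232.]
 [263. 277.]
 [375. 239.]
 [370. 283.]] [[256.5 203.1]]
0.009 [[265. 229.]
 [264. 272.]
 [374. 236.]
 [369. 279.]] [[256.6 204.4]]
0.014 [[267. 225.]
 [266. 268.]
 [372. 232.]
 [367. 273.]] [[256.7 206.1]]
```

Emit:
play_rows(
  increments=[
    {"translation": [0,0,0.55],"turn": 0},
    {"translation": [0,0,0.55],"turn": 0},
    {"translation": [0,0,0.3],"turn": 0},
    {"translation": [0,0,0.2],"turn": 0},
    {"translation": [0,0,0],"turn": 0},
    {"translation": [0.2,0,0],"turn": 0},
    {"translation": [0.2,0,0],"turn": 0},
    {"translation": [0,0,0],"turn": 0},
  ],
)

```text
t: 3.53
tcp_pos: [0.4491, 0.0517, 0.0305]
ee_rot: [-180.0, -0.2, 3.7]
contact_force: [0.6, 0.1, 0.7]
grip_width: 0.0364
grip_force: 0.0
```

Emit:
play_rows(
  increments=[
    {"translation": [0.15,0,0],"turn": 0},
    {"translation": [0.15,0,0],"turn": 0},
    {"translation": [0.15,0,0],"turn": 0},
    {"translation": [0.15,0,0],"turn": 0},
    {"translation": [0.15,0,0],"turn": 0},
    {"translation": [0.15,0,0],"turn": 0},
    {"translation": [0.15,0,0],"turn": 0},
    {"translation": [0.15,0,0],"turn": 0},
  ],
)

```text
t: 4.2
tcp_pos: [0.4831, 0.0533, 0.0292]
ee_rot: [180.0, 0.0, 3.6]
contact_force: [-0.0, -0.7, -0.7]
grip_width: 0.0359
grip_force: 0.1
```

```bash
python3 - <<'E'
from h import *
s=robot.read_state();print(s['tcp_pos'],s['contact_force'])
w=vision.camera('wrist')[...,::-1];cv2.imwrite('pics/w2.png',w)
sd=vision.camera('side')[...,::-1]
a=sd[160:250,220:340]
cv2.imwrite('pics/c2.png',np.vstack([cv2.resize(np.ascontiguousarray(w[:260]),(640,260)),cv2.resize(np.ascontiguousarray(a),(440,330),interpolation=2) if 0 else cv2.copyMakeBorder(cv2.resize(np.ascontiguousarray(a),(440,330),interpolation=cv2.INTER_CUBIC),0,0,100,100,0)]))
E
```

```text
[0.48308699 0.05333475 0.0292137 ] [-0.01734395 -0.6650001  -0.73390616]
```

View pics/c2.png

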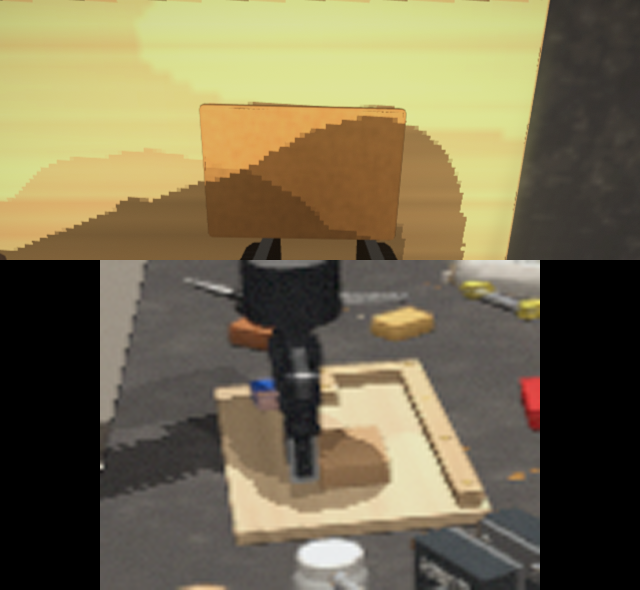

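The pad (wrist corners (200,104), (405,108), (397,238), (210,237)) has squared up against both fingertips and lies nearly parallel to the rail at row 0. The side crop shows the tips low against its near face, so I'll keep pushing.

Emit:
play_rows(
  increments=[
    {"translation": [0.15,0,0],"turn": 0},
    {"translation": [0.15,0,0],"turn": 0},
    {"translation": [0.15,0,0],"turn": 0},
    {"translation": [0.15,0,0],"turn": 0},
    {"translation": [0.15,0,0],"turn": 0},
    {"translation": [0.15,0,0],"turn": 0},
    {"translation": [0.15,0,0],"turn": 0},
    {"translation": [0,0,0],"turn": 0},
  ],
)

```text
t: 4.97
tcp_pos: [0.5151, 0.0554, 0.0293]
ee_rot: [180.0, -0.0, 3.6]
contact_force: [0.6, -0.6, -0.0]
grip_width: 0.0366
grip_force: 0.0
```

Emit:
play_rows(
  increments=[
    {"translation": [0.08,0,0],"turn": 0},
    {"translation": [0,0,0],"turn": 0},
    {"translation": [0.08,0,0],"turn": 0},
    {"translation": [0,0,0],"turn": 0},
    {"translation": [0.06,0,0],"turn": 0},
    {"translation": [0,0,0],"turn": 0},
    {"translation": [0,0,0],"turn": 0},
    {"translation": [0,0,0],"turn": 0},
  ],
)

```text
t: 5.63
tcp_pos: [0.5207, 0.0558, 0.0293]
ee_rot: [-180.0, -0.0, 3.6]
contact_force: [0.8, -0.3, 1.0]
grip_width: 0.0364
grip_force: 0.0
```

```bash
python3 - <<'E'
from h import *
s=robot.read_state();print(s['tcp_pos'],s['contact_force'],s['torque'])
w=vision.camera('wrist')[...,::-1];cv2.imwrite('pics/w3.png',w)
E
```

```text
[0.52070951 0.05578084 0.02929905] [ 0.76741246 -0.32068919  0.96808162] [-0.06310058  0.03294358 -0.03466919]
```

View pics/w3.png

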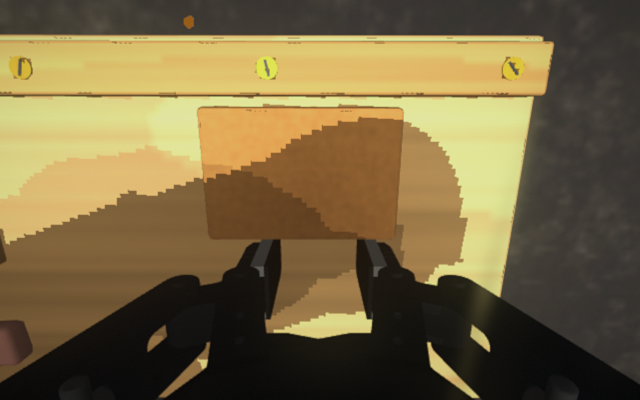

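The pad's far edge is at row 107 and the rail's inner top edge is at row 96, and the two are parallel. I'll work out the remaining gap.

```bash
python3 - <<'E'
from h import *
a=ray('wrist',[(215,96),(390,96)],.026)*1000;b=ray('wrist',[(215,107),(390,108.5)],.032)*1000;c=ray('wrist',[(215,238),(390,238)],.032)*1000
print(a,b,c,a[:,0]-b[:,0])
E
```

```text
[[588.74434676 100.86556716  26.        ]
 [593.13718032  31.94593388  26.        ]] [[584.6147094   99.07903525  32.        ]
 [588.29654754  32.66643081  32.        ]] [[531.01429719 100.12796831  32.        ]
 [535.72171524  26.23919997  32.        ]] [4.12963736 4.84063278]
```

Emit:
play_rows(
  increments=[
    {"translation": [0.05,0,0],"turn": 0},
    {"translation": [0,0,0],"turn": 0},
    {"translation": [0.05,0,0],"turn": 0},
    {"translation": [0,0,0],"turn": 0},
    {"translation": [0.02,0,0],"turn": 0},
    {"translation": [0,0,0],"turn": 0},
    {"translation": [0,0,0],"turn": 0},
    {"translation": [0,0,0],"turn": 0},
  ],
)

```text
t: 6.35
tcp_pos: [0.5243, 0.056, 0.0293]
ee_rot: [-180.0, -0.0, 3.6]
contact_force: [-0.6, 0.0, 0.7]
grip_width: 0.036
grip_force: 0.0
```

Emit:
play_rows(
  increments=[
    {"translation": [0.02,0,0],"turn": 0},
    {"translation": [0,0,0],"turn": 0},
    {"translation": [0,0,0],"turn": 0},
    {"translation": [0,0,0],"turn": 0},
    {"translation": [0,0,0],"turn": 0},
    {"translation": [0,0,0],"turn": 0},
    {"translation": [0,0,0],"turn": 0},
    {"translation": [0,0,0],"turn": 0},
  ],
)

```text
t: 7.02
tcp_pos: [0.5249, 0.056, 0.0293]
ee_rot: [-180.0, -0.0, 3.6]
contact_force: [-0.2, -0.2, -0.6]
grip_width: 0.0363
grip_force: 0.0
```

Emit:
play_rows(
  increments=[
    {"translation": [0.02,0,0],"turn": 0},
    {"translation": [0,0,0],"turn": 0},
    {"translation": [0,0,0],"turn": 0},
    {"translation": [0,0,0],"turn": 0},
    {"translation": [0,0,0],"turn": 0},
    {"translation": [0,0,0],"turn": 0},
    {"translation": [0,0,0],"turn": 0},
    {"translation": [0,0,0],"turn": 0},
  ],
)

```text
t: 7.68
tcp_pos: [0.5252, 0.056, 0.0292]
ee_rot: [180.0, 0.0, 3.6]
contact_force: [-2.1, 0.1, 1.0]
grip_width: 0.0366
grip_force: 1.3
```

Emit:
play_rows(
  increments=[
    {"translation": [0.02,0,0],"turn": 0},
    {"translation": [0,0,0],"turn": 0},
    {"translation": [0,0,0],"turn": 0},
    {"translation": [0,0,0],"turn": 0},
    {"translation": [0,0,0],"turn": 0},
    {"translation": [0,0,0],"turn": 0},
    {"translation": [0,0,0],"turn": 0},
    {"translation": [0,0,0],"turn": 0},
  ],
)

```text
t: 8.35
tcp_pos: [0.5252, 0.056, 0.0291]
ee_rot: [180.0, 0.1, 3.6]
contact_force: [-4.8, 2.1, 3.6]
grip_width: 0.0364
grip_force: 2.5
```

```bash
python3 - <<'E'
from h import *
s=robot.read_state();print(s['tcp_pos'],s['ee_rot'],s['contact_force'],s['torque'])
w=vision.camera('wrist')[...,::-1];cv2.imwrite('pics/w4.png',w)
h=cv2.cvtColor(cv2.resize(np.ascontiguousarray(w),None,fx=2,fy=2,interpolation=cv2.INTER_CUBIC),cv2.COLOR_BGR2GRAY).astype(int)
for u in(215,240,270,300,330,360,390): print(u,h[170:250:2,2*u-4:2*u+5].mean(1).astype(int))
E
```

```text
[0.52521116 0.05595495 0.02913347] [1.79990292e+02 9.96326839e-02 3.61354561e+00] [-4.82601423  2.14936168  3.58825539] [0.20494371 1.71200244 0.0083567 ]
215 [196 196 196 196 195 194 195 196 197 198 199 200 200 201 201 201 202 203
 201 192 179 145  88 107 157 178 180 181 181 180 179 178 178 179 179 179
 180 180 181 181]
240 [196 196 195 194 194 193 194 196 197 198 199 200 201 201 201 202 202 202
 200 190 173 144  86 105 158 165 150 171 179 177 177 177 177 177 176 177
 177 177 177 177]
270 [183 179 173 188 209 201 185 192 197 198 199 200 201 201 201 201 202 202
 201 192 179 146  83 103 155 176 178 178 177 176 176 177 178 178 178 179
 178 178 177 176]
300 [194 193 193 193 192 191 192 193 196 197 198 199 201 201 201 201 201 202
 200 192 180 148  82  92 144 176 181 181 182 181 179 179 178 177 176 176
 177 177 177 177]
330 [193 192 192 191 191 190 191 193 195 197 198 199 201 201 201 200 200 201
 201 177 139 138  93  94 139 171 171 166 174 177 177 177 178 178 178 178
 167 127 105 104]
360 [191 191 190 190 190 189 190 192 193 195 197 198 199 199 199 200 200 200
 199 191 180 148  79  88 142 176 181 182 182 181 180 180 180 166 119 103
 104 105 105 105]
390 [190 190 189 188 188 188 189 191 193 194 196 198 199 200 199 198 198 198
 197 190 178 150  87  81 128 171 180 180 181 183 169 121 105 105 106 106
 107 107 106 107]
```

The pad is now flush: the TCP stopped advancing, the reaction is about 5 N, and the seam is at the same row from column 215 to 390. I'll back off, rise and turn the tool to push the right end.

Emit:
play_rows(
  increments=[
    {"translation": [-0.1,0,0],"turn": 0},
    {"translation": [-0.3,0,0],"turn": 0},
    {"translation": [-0.9,0,0],"turn": 0},
    {"translation": [-0.5,0,-0.5],"turn": 0},
    {"translation": [0,0,-0.6],"turn": 1},
    {"translation": [0,0,-0.5],"turn": 1},
    {"translation": [0,0,0],"turn": 1},
    {"translation": [0,0,0],"turn": 1},
  ],
)

```text
t: 9.07
tcp_pos: [0.4729, 0.0531, 0.0787]
ee_rot: [-179.9, -0.2, -16.6]
contact_force: [-0.2, 0.1, -0.3]
grip_width: 0.0363
grip_force: 0.0
```

Emit:
play_rows(
  increments=[
    {"translation": [0,0,0],"turn": 1},
    {"translation": [0,0,0],"turn": 1},
    {"translation": [0,0,0],"turn": 1},
    {"translation": [0,0,0],"turn": 1},
    {"translation": [0,0,0],"turn": 1},
    {"translation": [0,0,0],"turn": 1},
    {"translation": [0,0,0],"turn": 1},
    {"translation": [0,0,0],"turn": 1},
  ],
  claw=-0.53,
)

```text
t: 9.73
tcp_pos: [0.4721, 0.0527, 0.0774]
ee_rot: [-179.9, -0.0, -56.6]
contact_force: [0.5, -0.1, 0.0]
grip_width: 0.0199
grip_force: 0.0
```

Emit:
play_rows(
  increments=[
    {"translation": [0,0,0],"turn": 1},
    {"translation": [0,0,0],"turn": 1},
    {"translation": [0,0,0],"turn": 1},
    {"translation": [0,0,0],"turn": 1},
    {"translation": [0,0,0],"turn": 1},
    {"translation": [0,0,0],"turn": 1},
    {"translation": [0,0,0],"turn": 0},
    {"translation": [0,0,0],"turn": 0},
  ],
)

```text
t: 10.4
tcp_pos: [0.4721, 0.0527, 0.0774]
ee_rot: [-180.0, 0.0, -86.2]
contact_force: [-0.3, -0.9, 0.6]
grip_width: 0.0199
grip_force: 0.0
```

```bash
python3 - <<'E'
from h import *
s=robot.read_state();print(s['tcp_pos'],s['ee_rot'],s['contact_force'])
m=vision.camera_model('wrist');K=m['mtx'];print(m['pose'])
w=vision.camera('wrist')[...,::-1];cv2.imwrite('pics/w5.png',w)
t=vision.camera('top')[...,::-1];cv2.imwrite('pics/t5.png',t)
cv2.imwrite('pics/c5.png',np.vstack([w[:, :],cv2.resize(np.ascontiguousarray(t[172:242,228:364]),(388,200),interpolation=cv2.INTER_CUBIC)]) if 0 else w)
E
```

```text
[0.47212846 0.05268063 0.07739743] [-1.79954909e+02  8.86854801e-03 -8.62218130e+01] [-0.32892228 -0.85679178  0.63120698]
[[-9.97802151e-01  6.42003554e-02  1.64067343e-02  4.76694088e-01]
 [-6.62596879e-02 -9.63980881e-01 -2.57585937e-01 -1.23078396e-02]
 [-7.21330556e-04 -2.58106907e-01  9.66116093e-01  2.05868037e-01]
 [ 0.00000000e+00  0.00000000e+00  0.00000000e+00  1.00000000e+00]]
```

View pics/w5.png

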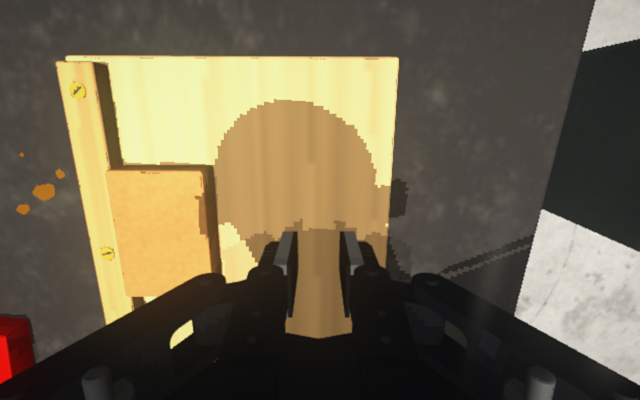

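The wrist camera now looks toward −y. The pad is against the rail at left, with its right-end top edge from (107,170) to (205,170) and its left end at about row 297.

```bash
python3 - <<'E'
from h import *
P=ray('wrist',[(108,170),(207,170),(124,297),(216,294)],.032)*1000
a=np.radians(3.65);R=np.array([[np.cos(a),np.sin(a)],[-np.sin(a),np.cos(a)]])
print((P[:,:2]@R.T-[525,88.8]).round(1))
B=ray('wrist',[(398,58),(390,200)],.012)*1000;print((B[:,:2]@R.T-[525,88.8]).round(1))
im=cv2.imread('pics/t5.png');
rc,b=padpose(im);print(rc,(b@R.T-[523.5,88.8]).round(1))
t=robot.read_state()['tcp_pos'][:2]*1000
tgt=R.T@np.array([525+42,88.8-125]);d=tgt-t;y=np.radians(-86.2)
print(tgt,'tool shift',(np.cos(y)*d[0]+np.sin(y)*d[1])/30,(np.sin(y)*d[0]-np.cos(y)*d[1])/30)
E
```

```text
[[ 66.1 -99.1]
 [ 11.4 -99.2]
 [ 69.5 -19.7]
 [ 12.6 -21.9]]
[[ -94.9 -159.8]
 [ -95.4  -76.6]]
((562.7680053710938, 66.1139144897461), (57.814720153808594, 83.72332000732422), 4.882746696472168) [[  12.5  -17.4]
 [  14.3 -101.1]
 [  72.1  -99.9]
 [  70.3  -16.2]]
[ 5.68154415e+02 -3.05348106e-02] tool shift 1.9648542728457765 -3.0765937651453696
```

Emit:
play_rows(
  increments=[
    {"translation": [0.49,-0.77,0],"turn": 0.03},
    {"translation": [0.49,-0.77,0],"turn": 0},
    {"translation": [0.49,-0.77,0],"turn": 0},
    {"translation": [0.49,-0.77,0],"turn": 0},
    {"translation": [0,0,0],"turn": 0},
    {"translation": [0,0,0],"turn": 0},
    {"translation": [0,0,0.5],"turn": 0},
    {"translation": [0,0,0.4],"turn": 0},
  ],
)

```text
t: 11.17
tcp_pos: [0.5677, 0.0, 0.0502]
ee_rot: [-179.9, 0.0, -86.5]
contact_force: [0.1, 0.2, -0.3]
grip_width: 0.0201
grip_force: 0.0
```

Emit:
play_rows(
  increments=[
    {"translation": [0,0,0.3],"turn": 0},
    {"translation": [0,0,0.2],"turn": 0},
    {"translation": [0,0,0.15],"turn": 0},
    {"translation": [0,0,0],"turn": 0},
    {"translation": [0,0,0],"turn": 0},
    {"translation": [0,0,0],"turn": 0},
    {"translation": [0,0,0],"turn": 0},
    {"translation": [0,0,0],"turn": 0},
  ],
)

```text
t: 11.83
tcp_pos: [0.5683, -0.0003, 0.0313]
ee_rot: [-179.9, 0.0, -86.5]
contact_force: [0.0, -0.4, 0.7]
grip_width: 0.0198
grip_force: 0.0
```

```bash
cat >> h.py <<'E'
a=np.radians(3.65);R=np.array([[np.cos(a),np.sin(a)],[-np.sin(a),np.cos(a)]])
def tb():
    s=robot.read_state();return (R@s['tcp_pos'][:2]*1000-[525,88.8]).round(1),s['tcp_pos'][2].round(4),s['ee_rot'].round(2),s['contact_force'].round(1)
E
python3 - <<'E'
from h import *
print(tb())
sd=vision.camera('side')[...,::-1];cv2.imwrite('pics/s6.png',cv2.resize(np.ascontiguousarray(sd[150:250,240:360]),None,fx=5,fy=5,interpolation=cv2.INTER_CUBIC))
E
```

```text
(array([  42.2, -125.3]), np.float64(0.0313), array([-1.7994e+02,  1.0000e-02, -8.6520e+01]), array([ 0. , -0.4,  0.7]))
```

View pics/s6.png

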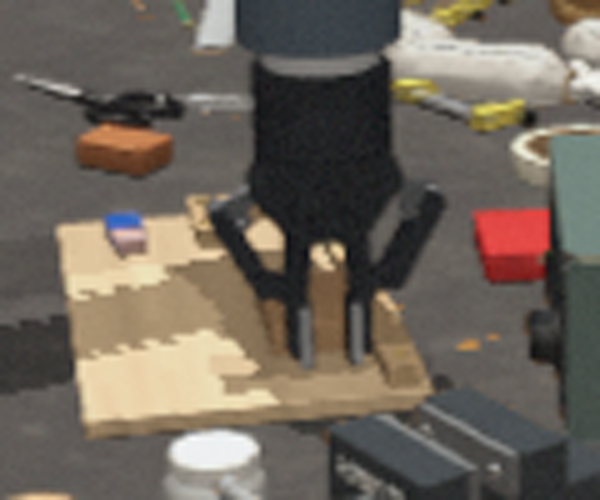

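The side crop shows both fingertips low, at (305,365) and (355,365), behind the pad's right end and clear of the rail at (400,360). Now I'll push along the rail.

Emit:
play_rows(
  increments=[
    {"translation": [-0.15,0,0],"turn": 0},
    {"translation": [-0.15,0,0],"turn": 0},
    {"translation": [-0.1,0,0],"turn": 0},
    {"translation": [-0.1,0,0],"turn": 0},
    {"translation": [-0.15,0,0],"turn": 0},
    {"translation": [-0.15,0,0],"turn": 0},
    {"translation": [-0.15,0,0],"turn": 0},
    {"translation": [-0.15,0,0],"turn": 0},
  ],
)

```text
t: 12.55
tcp_pos: [0.566, 0.033, 0.0308]
ee_rot: [180.0, -0.0, -86.5]
contact_force: [-0.1, -0.5, -0.3]
grip_width: 0.02
grip_force: 0.3
```

Emit:
play_rows(
  increments=[
    {"translation": [-0.15,-0.002,0],"turn": 0},
    {"translation": [-0.15,-0.002,0],"turn": 0},
    {"translation": [-0.15,-0.002,0],"turn": 0},
    {"translation": [-0.15,-0.002,0],"turn": 0},
    {"translation": [-0.15,-0.002,0],"turn": 0},
    {"translation": [-0.15,-0.002,0],"turn": 0},
    {"translation": [-0.15,-0.002,0],"turn": 0},
    {"translation": [0,0,0],"turn": 0},
  ],
)

```text
t: 13.22
tcp_pos: [0.5647, 0.065, 0.0308]
ee_rot: [-180.0, 0.0, -86.5]
contact_force: [-0.1, 0.2, 0.5]
grip_width: 0.0206
grip_force: 0.0
```

```bash
python3 - <<'E'
from h import *
print(tb())
t=vision.camera('top')[...,::-1];sd=vision.camera('side')[...,::-1]
A=cv2.resize(np.ascontiguousarray(t[172:262,228:364]),(680,290),interpolation=cv2.INTER_CUBIC)
A=cv2.resize(np.ascontiguousarray(t[176:226,230:350]),(680,283),interpolation=cv2.INTER_CUBIC)
B=cv2.resize(np.ascontiguousarray(sd[175:235,245:365]),(600,300),interpolation=cv2.INTER_CUBIC)
cv2.imwrite('pics/c7.png',np.vstack([A,cv2.copyMakeBorder(B,0,0,40,40,0)]))
E
```

```text
(array([ 42.7, -59.9]), np.float64(0.0308), array([-1.7998e+02,  2.0000e-02, -8.6490e+01]), array([-0.1,  0.2,  0.5]))
```

View pics/c7.png

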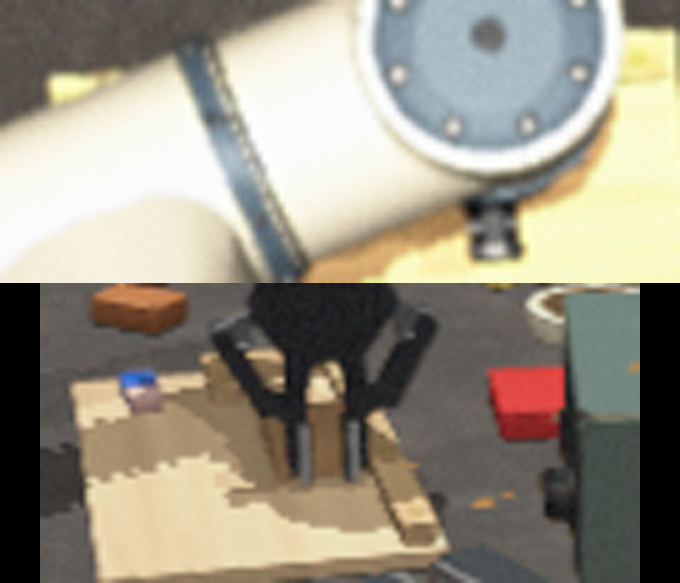

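The arm hides the pad from the top camera. The side crop shows the pad square in front of both tips and against the rail. Continuing.

Emit:
play_rows(
  increments=[
    {"translation": [-0.15,-0.002,0],"turn": 0},
    {"translation": [-0.15,-0.002,0],"turn": 0},
    {"translation": [-0.15,-0.002,0],"turn": 0},
    {"translation": [-0.15,-0.002,0],"turn": 0},
    {"translation": [-0.15,-0.002,0],"turn": 0},
    {"translation": [-0.15,-0.002,0],"turn": 0},
    {"translation": [-0.15,-0.002,0],"turn": 0},
    {"translation": [-0.15,-0.002,0],"turn": 0},
  ],
)

```text
t: 13.98
tcp_pos: [0.5628, 0.1006, 0.0308]
ee_rot: [-180.0, 0.0, -86.5]
contact_force: [-0.6, 0.7, 0.6]
grip_width: 0.02
grip_force: 0.2
```

Emit:
play_rows(
  increments=[
    {"translation": [-0.12,0,0],"turn": 0},
    {"translation": [-0.12,0,0],"turn": 0},
    {"translation": [-0.12,0,0],"turn": 0},
    {"translation": [-0.12,0,0],"turn": 0},
    {"translation": [-0.12,0,0],"turn": 0},
    {"translation": [-0.12,0,0],"turn": 0},
    {"translation": [-0.12,0,0],"turn": 0},
    {"translation": [-0.12,0,0],"turn": 0},
  ],
)

```text
t: 14.65
tcp_pos: [0.5611, 0.1291, 0.0308]
ee_rot: [180.0, -0.0, -86.5]
contact_force: [0.4, -0.5, 0.0]
grip_width: 0.02
grip_force: 0.1
```

Emit:
play_rows(
  increments=[
    {"translation": [-0.12,0,0],"turn": 0},
    {"translation": [-0.12,0,0],"turn": 0},
    {"translation": [-0.12,0,0],"turn": 0},
    {"translation": [-0.12,0,0],"turn": 0},
    {"translation": [-0.12,0,0],"turn": 0},
    {"translation": [-0.12,0,0],"turn": 0},
    {"translation": [0,0,0],"turn": 0},
    {"translation": [0,0,0],"turn": 0},
  ],
)

```text
t: 15.32
tcp_pos: [0.5598, 0.1506, 0.0308]
ee_rot: [-180.0, 0.0, -86.5]
contact_force: [-0.3, 0.3, 0.9]
grip_width: 0.0201
grip_force: 0.0
```

```bash
python3 -c "
from h import *
print(tb())"
```

```text
(array([43.2, 25.9]), np.float64(0.0308), array([-1.800e+02,  1.000e-02, -8.651e+01]), array([-0.3,  0.3,  0.9]))
```

Emit:
play_rows(
  increments=[
    {"translation": [-0.1,0,0],"turn": 0},
    {"translation": [-0.1,0,0],"turn": 0},
    {"translation": [-0.1,0,0],"turn": 0},
    {"translation": [-0.1,0,0],"turn": 0},
    {"translation": [-0.06,0,0],"turn": 0},
    {"translation": [0,0,0],"turn": 0},
    {"translation": [0,0,0],"turn": 0},
    {"translation": [0,0,0],"turn": 0},
  ],
)

```text
t: 15.98
tcp_pos: [0.559, 0.1642, 0.0308]
ee_rot: [-180.0, 0.0, -86.5]
contact_force: [0.5, 0.4, 0.2]
grip_width: 0.0196
grip_force: 0.0
```

Emit:
play_rows(
  increments=[
    {"translation": [-0.03,0,0],"turn": 0},
    {"translation": [0,0,0],"turn": 0},
    {"translation": [-0.03,0,0],"turn": 0},
    {"translation": [0,0,0],"turn": 0},
    {"translation": [-0.02,0,0],"turn": 0},
    {"translation": [0,0,0],"turn": 0},
    {"translation": [0,0,0],"turn": 0},
    {"translation": [0,0,0],"turn": 0},
  ],
)

```text
t: 16.65
tcp_pos: [0.5588, 0.1665, 0.0308]
ee_rot: [-180.0, 0.0, -86.5]
contact_force: [-0.6, -0.0, -0.3]
grip_width: 0.0197
grip_force: 0.1
```

Emit:
play_rows(
  increments=[
    {"translation": [-0.02,0,0],"turn": 0},
    {"translation": [0,0,0],"turn": 0},
    {"translation": [0,0,0],"turn": 0},
    {"translation": [-0.02,0,0],"turn": 0},
    {"translation": [0,0,0],"turn": 0},
    {"translation": [0,0,0],"turn": 0},
    {"translation": [0,0,0],"turn": 0},
    {"translation": [0,0,0],"turn": 0},
  ],
)

```text
t: 17.32
tcp_pos: [0.5587, 0.1672, 0.0308]
ee_rot: [180.0, -0.0, -86.5]
contact_force: [1.1, -4.7, -0.1]
grip_width: 0.0203
grip_force: 2.6
```

Emit:
play_rows(
  increments=[
    {"translation": [-0.02,0,0],"turn": 0},
    {"translation": [0,0,0],"turn": 0},
    {"translation": [0,0,0],"turn": 0},
    {"translation": [0,0,0],"turn": 0},
    {"translation": [0,0,0],"turn": 0},
    {"translation": [0,0,0],"turn": 0},
    {"translation": [0,0,0],"turn": 0},
    {"translation": [0,0,0],"turn": 0},
  ],
)

```text
t: 17.98
tcp_pos: [0.5587, 0.1672, 0.0308]
ee_rot: [180.0, -0.1, -86.5]
contact_force: [0.9, -6.8, 0.1]
grip_width: 0.0201
grip_force: 3.6
```

```bash
python3 -c "
from h import *
print(tb())"
```

```text
(array([43.2, 42.4]), np.float64(0.0308), array([ 1.7998e+02, -1.0000e-01, -8.6530e+01]), array([ 0.9, -6.8,  0.1]))
```

Emit:
play_rows(
  increments=[
    {"translation": [0.1,0,0],"turn": 0},
    {"translation": [0.2,0,0],"turn": 0},
    {"translation": [0.6,0,0],"turn": 0},
    {"translation": [0.9,0,0],"turn": 0},
    {"translation": [0.9,0,-0.6],"turn": 0},
    {"translation": [0.9,0,-0.9],"turn": 0},
    {"translation": [0.6,0,-0.9],"turn": 0},
    {"translation": [0,0,0],"turn": 0},
  ],
)

```text
t: 18.65
tcp_pos: [0.5696, 0.0404, 0.1087]
ee_rot: [-179.4, 0.1, -86.6]
contact_force: [1.9, 0.1, 0.9]
grip_width: 0.0199
grip_force: 0.0
```

Emit:
play_rows(
  increments=[
    {"translation": [0,0.9,-0.6],"turn": 0},
    {"translation": [0,0.9,-0.6],"turn": 0},
    {"translation": [0,0.9,-0.6],"turn": 0},
    {"translation": [0,0.9,-0.6],"turn": 0},
    {"translation": [0,0.9,0],"turn": 0},
    {"translation": [0,0,0],"turn": 0},
    {"translation": [0,0,0],"turn": 0},
    {"translation": [0,0,0],"turn": 0},
  ],
)

```text
t: 19.32
tcp_pos: [0.4319, 0.0348, 0.1749]
ee_rot: [-179.9, 0.0, -86.5]
contact_force: [0.6, -0.5, -0.2]
grip_width: 0.0203
grip_force: 0.0
```

```bash
python3 - <<'E'
from h import *
print(tb())
t=vision.camera('top')[...,::-1];sd=vision.camera('side')[...,::-1];w=vision.camera('wrist')[...,::-1]
cv2.imwrite('pics/t8.png',t);cv2.imwrite('pics/s8.png',sd);cv2.imwrite('pics/w8.png',w)
A=cv2.resize(np.ascontiguousarray(t[176:226,230:350]),(680,283),interpolation=cv2.INTER_CUBIC)
B=cv2.resize(np.ascontiguousarray(sd[175:235,245:365]),(600,300),interpolation=cv2.INTER_CUBIC)
cv2.imwrite('pics/c8.png',np.vstack([A,cv2.copyMakeBorder(B,0,0,40,40,0)]))
E
```

```text
(array([-91.8, -81.6]), np.float64(0.1749), array([-1.7995e+02,  5.0000e-02, -8.6500e+01]), array([ 0.6, -0.5, -0.2]))
```

View pics/c8.png

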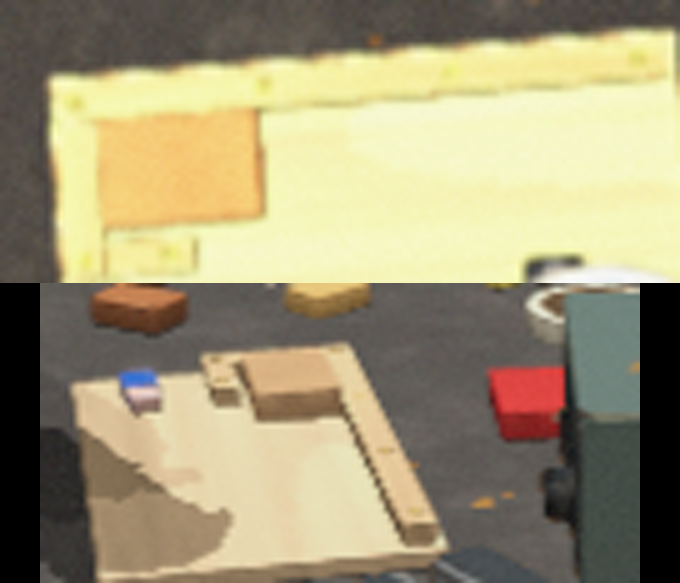

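The pad sits in the pocket: its left end meets the stop at crop (98,170) and its far side meets the rail at row ~115, with a slot left to the cheek. That was my 11th picture, one over the limit of 10, so the rest of the check is by numbers only.

```bash
python3 - <<'E'
from h import *
im=cv2.imread('pics/t8.png')
r=cv2.resize(im,None,fx=4,fy=4,interpolation=cv2.INTER_CUBIC);h=cv2.cvtColor(r,cv2.COLOR_BGR2HSV)
m=cv2.inRange(h,(14,95,140),(25,255,255));a_=np.zeros_like(m);a_[4*185:4*222,4*240:4*285]=255;m&=a_
m=cv2.morphologyEx(m,cv2.MORPH_OPEN,np.ones((15,15)))
c=max(cv2.findContours(m,0,1)[0],key=cv2.contourArea)[:,0]
w=(ray('top',(c+.5)/4-.5,.032)[:,:2]*1000)
rc=cv2.minAreaRect(w.astype(np.float32));print(rc,(R@np.array(rc[0])-[523.0,88.8]).round(1),(cv2.boxPoints(rc)@R.T-[523.0,88.8]).round(1))
# edge fits: far side and right end slopes
B=w@R.T-[523.0,88.8];
for nm,k,s in(('far',0,B[:,0]>B[:,0].max()-4),('near',0,B[:,0]<B[:,0].min()+4),('left',1,B[:,1]>B[:,1].max()-4),('right',1,B[:,1]<B[:,1].min()+4)):
    o=1-k;mid=(B[:,o]>np.quantile(B[s][:,o],.1))&(B[:,o]<np.quantile(B[s][:,o],.9))&s
    p=np.polyfit(B[mid,o],B[mid,k],1);print(nm,np.median(B[mid,k]).round(1),'deg',np.degrees(np.arctan(p[0])).round(2))
E
```

```text
((552.5660400390625, 216.82046508789062), (58.10662078857422, 85.52819061279297), 3.545452833175659) [42.2 92.4] [[ 13.3 135.2]
 [ 13.1  49.7]
 [ 71.2  49.6]
 [ 71.4 135.1]]
far 70.2 deg -0.34
near 14.0 deg -0.02
left 134.1 deg -1.96
right 51.1 deg 0.24
```

Within about 1–1.5 mm the numbers agree with home, and the hard stop points the same way. I have time for a closer wrist measurement of the pad's right end against the cheek end, which should be 35 mm.

Emit:
play_rows(
  increments=[
    {"translation": [-0.9,-0.2,0],"turn": 0},
    {"translation": [-0.9,-0.2,0],"turn": 0},
    {"translation": [-0.9,-0.2,0],"turn": 0},
    {"translation": [-0.9,-0.2,0],"turn": 0},
    {"translation": [-0.9,-0.2,0],"turn": 0},
    {"translation": [-0.9,-0.2,0],"turn": 0},
    {"translation": [0,0,0],"turn": 0},
    {"translation": [0,0,0],"turn": 0},
  ],
)

```text
t: 20.13
tcp_pos: [0.458, 0.1995, 0.1737]
ee_rot: [179.9, -0.1, -86.4]
contact_force: [-0.7, -0.2, 0.0]
grip_width: 0.0199
grip_force: 0.0
```

```bash
python3 - <<'E'
from h import *
print(tb())
w=vision.camera('wrist')[...,::-1].copy();cv2.imwrite('pics/w9.png',w)
g=cv2.cvtColor(w,cv2.COLOR_BGR2HSV)
def W(bx,by,z):
    p=R.T@(np.array([bx,by])+[525,87.9]);return [p[0]/1e3,p[1]/1e3,z]
for nm,pts in(('padR',W(42,55,.032)),('padL',W(42,135,.032)),('cheekR',W(0,90,.026)),('stopIn',W(42,135,.026)),('stopOut',W(42,155,.026)),('railIn',W(70,30,.026)),('boardL',W(42,160,.012))): print(nm,proj('wrist',pts).round(1))
# profiles along board y
def prof(bx,y0,y1,z,st=1.0):
    ys=np.arange(y0,y1,st);uv=proj('wrist',[W(bx,y,z) for y in ys]).astype(np.float32)
    v=cv2.remap(w,uv[:,0].reshape(1,-1),uv[:,1].reshape(1,-1),cv2.INTER_LINEAR)
    h=cv2.cvtColor(v,cv2.COLOR_BGR2HSV)[0]
    print(bx,z,[(int(y),int(a),int(b),int(c)) for y,(a,b,c) in zip(ys,h)])
for bx in(25,42,60): prof(bx,46,60,.032); prof(bx,128,144,.032)
prof(0,82,98,.026);prof(-4,82,98,.026)
E
```

```text
(array([-55.2,  81.1]), np.float64(0.1737), array([ 1.7991e+02, -6.0000e-02, -8.6440e+01]), array([-0.7, -0.2,  0. ]))
padR [[203.6 157.9]]
padL [[211.8 245.1]]
cheekR [[256.4 195.7]]
stopIn [[213.9 242.4]]
stopOut [[215.7 262. ]]
railIn [[170.2 127.6]]
boardL [[220.5 260.1]]
25 0.032 [(46, 29, 76, 246), (47, 29, 76, 246), (48, 29, 76, 246), (49, 29, 76, 247), (50, 28, 94, 240), (51, 18, 136, 175), (52, 16, 157, 122), (53, 16, 159, 157), (54, 18, 151, 219), (55, 21, 139, 246), (56, 22, 135, 247), (57, 22, 135, 246), (58, 22, 135, 246), (59, 22, 135, 246)]
25 0.032 [(128, 20, 141, 246), (129, 20, 142, 246), (130, 20, 143, 246), (131, 20, 145, 246), (132, 22, 137, 245), (133, 25, 117, 245), (134, 27, 104, 245), (135, 26, 106, 245), (136, 26, 106, 245), (137, 27, 105, 245), (138, 27, 102, 245), (139, 27, 102, 245), (140, 28, 101, 245), (141, 28, 102, 245), (142, 28, 102, 245), (143, 28, 100, 245)]
42 0.032 [(46, 28, 81, 246), (47, 28, 80, 246), (48, 28, 79, 246), (49, 28, 94, 240), (50, 19, 129, 203), (51, 18, 141, 164), (52, 17, 155, 123), (53, 16, 159, 154), (54, 17, 155, 221), (55, 2
[... 1028 characters left out ...]
(142, 28, 102, 244), (143, 27, 102, 245)]
0 0.026 [(82, 20, 126, 215), (83, 19, 128, 214), (84, 19, 129, 210), (85, 18, 136, 190), (86, 17, 143, 143), (87, 17, 147, 109), (88, 17, 150, 122), (89, 17, 148, 160), (90, 20, 139, 208), (91, 24, 121, 238), (92, 26, 114, 244), (93, 26, 109, 246), (94, 26, 108, 246), (95, 26, 109, 246), (96, 26, 109, 245), (97, 26, 124, 238)]
-4 0.026 [(82, 18, 130, 214), (83, 19, 131, 214), (84, 18, 132, 213), (85, 18, 133, 195), (86, 18, 142, 147), (87, 17, 148, 110), (88, 17, 148, 122), (89, 17, 149, 159), (90, 18, 149, 185), (91, 18, 148, 191), (92, 17, 149, 192), (93, 17, 148, 190), (94, 18, 147, 193), (95, 22, 129, 228), (96, 27, 103, 247), (97, 27, 101, 245)]
```

The pad's right end is 35 mm from the cheek end, to within about half a millimetre. The reading is the same across its width, and there is no dark gap at the stop. One last check along the rail side.

```bash
python3 - <<'E'
from h import *
w=cv2.imread('pics/w9.png')
def W(bx,by,z):
    p=R.T@(np.array([bx,by])+[525,87.9]);return [p[0]/1e3,p[1]/1e3,z]
def prof(by,x0,x1,z=.032):
    xs=np.arange(x0,x1,.5);uv=proj('wrist',[W(x,by,z) for x in xs]).astype(np.float32)
    h=cv2.cvtColor(cv2.remap(w,uv[:,:1].T.copy(),uv[:,1:].T.copy(),cv2.INTER_LINEAR),cv2.COLOR_BGR2HSV)[0].astype(int)
    s=h[:,1]; lo,hi=s[:6].mean(),s[-6:].mean(); k=np.argmin(abs(s-(lo+hi)/2)); print(by,'S',int(lo),int(hi),'edge x',xs[k],'minV',h[:,2].min())
for y in(60,75,90,105,120,130): prof(y,60,80)
E
```

```text
60 S 140 95 edge x 69.0 minV 244
75 S 144 95 edge x 68.5 minV 244
90 S 143 95 edge x 69.0 minV 245
105 S 144 96 edge x 69.0 minV 244
120 S 144 97 edge x 69.0 minV 244
130 S 145 98 edge x 69.0 minV 238
```

The seam is straight and shows no gap along the whole rail side. The tool is high and clear, so I'm handing in.

```bash
python3 -c "
from bench import robot
print(robot.finish_job())"
```

```text
the job is handed in; nothing more can be done
None
```

The cork pad was pushed flat to the rail, then slid into the corner pocket until it was home against the end stop and still flat to the rail, and the job was handed in at about 20 s with the gripper clear; I viewed 11 pictures, one over the limit of 10.

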